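# Load the specimen carrier in reverse order

### The arm

A 6-joint arm with a two-finger parallel gripper is mounted at the origin on the work surface. World frame = base frame: x ahead of the robot, y to its left, z up, the work surface at z = 0. Lengths are in mm, angles in rad, forces in N, time in s.
With the tool pointing down it reaches from about 325 to 775 mm from the base axis. Payload 9.3 kg.
Tool frame: the origin (TCP) lies between the finger pads; the fingertips stand 8 mm ahead of it and the grasp point (between the pads) lies 11 mm behind it; z points along the fingers, y is the line along which they close (so a half turn about z gives the same grasp; the last joint's range is limited). The gripper opens to 85 mm and grips with 20 to 120 N. Pads are 22 mm wide; open, the fingers measure 114 mm over their backs; the gripper's body (76 mm by 85 mm) begins 54 mm behind the grasp point. The pads swing forward as they close: fully open they stand 13 mm farther back than shut.
Start: joints at [0.959, 0.259, 0.021, 1.334, 0, 1.418], TCP at [243.58, 493.118, 205.779] pointing down, gripper open.
Joint ranges: [-3.04, 3.04], [-0.91, 1.82], [-1.04, 1.36], [-1.92, 1.95], [-1.52, 1.45], [-3.14, 3.14]. Speed limits (rad/s): [2.22, 2.22, 2.79, 3.14, 3.14, 3.14].

### API

Orientations are given as a 3x3 rotation matrix whose columns are the frame's x, y, z axes.
In Python, from cell import * gives the robot as it stands.
- The arm moves only by the shell command python3 -m pendant 'ROWS' [FORCE]. ROWS is JSON, one flat list of numbers, 7 for each row, row after row: the turn, a rotation vector about the tool's x, y, z in units of 5 degrees (1.0 is 5 degrees), then the shift along the tool's x, y, z in units of 25 mm (1.0 is 25 mm), then the finger opening in mm, from 0 to 85.4. A call has 1 to 12 rows; each row shifts and turns the commanded pose from where the row before left it, along the tool's axes as they then stand; what a row does not reach is not made up. A row lasts 1/10 s, in which the tool goes at most 50 mm and 8.59 degrees, less where a joint would pass 70% of its speed; a pose out of reach is approached as far as the arm can. A call is refused whole if a number of a shift passes 1 or a number of a turn 1, either way. A call with a gripper value outside its range is refused whole. The fingers move at their own pace and stop on an object; FORCE is the grip in N (left out, the last holds). Time passes only in rows, so rows that do not move let the fingers close. It gives the time, the measured TCP pose, the force, the opening and the grip force at its end, in the units of the state.
- observe(): the state, without advancing time (a new reading comes with each control period).
- read_camera(name): name is "side" or "top"; returns a dict with "frame" (480x640x3 uint8, blue, green, red), "fx", "fy", "cx", "cy" (pixels), "D" ([k1, k2, p1, p2, k3] as OpenCV has them; the pictures are not rectified), "xyz" and "rotation" of the camera in the world. Camera axes: x right, y up, looking along -z (the intrinsics and any distortion apply to the point x, -y, -z); pixel columns grow to the right and rows downward; lengths in mm; the calibration is good to about 2 mm. A picture is of the moment at which its call begins. There is no depth.
- finish_job(): hands the job in; it is judged then, once.
The state is a dict: "time_s": time; "qpos": joint angles; "qd": joint speeds; "joint_efforts": joint torques, N m; "eef_pos": TCP position; "orientation": TCP orientation; "ft_force": force on the tool from outside, world axes, zero at the start; "wrist_torque": the same for the moment, N m; "grip_width": finger opening in mm; "grasp_force": force on a finger pad.
Only numpy, scipy, OpenCV 4.12 (cv2) and the standard library are available. Lean on these libraries where they do the work, as an engineer would, in place of code of your own. Each camera call takes 0.05 s, during which the arm holds its last target. There are 200 camera calls.

### The job

Move the four specimen containers from the foam blocks on the bench rack into the blue carrier in reverse order, so that the last received comes first: the container nearest the bench rack's grip tab goes into the compartment farthest from the carrier's grip tab, the next one into the compartment beside it, and so on, until the one farthest from the bench rack's tab stands nearest the carrier's. Keep every container upright all the time and set it down gently on the compartment's floor, without dropping it. At the end all four stand upright and still, each in its own compartment.

Things in the scene. Friction and masses are not known exactly. Their poses are not given: they have to be found in the camera images.
- bench_rack: Dark steel plate 78 (x) by 296 (y) by 8 mm, fixed to the table, carrying a row of four black foam blocks along its y axis at y = +108, +36, -36 and -108 mm, one container in each. Its flat loop-shaped grip tab sticks out at the +y end, 8 mm high, as far as y = 211 mm. Origin: centre of underside, on the table; z up.
- carrier: Blue plastic carrier 78 (x) by 294 (y) mm, fixed, empty, with four open compartments in a row at y = +108, +36, -36, -108 mm (x = 0), each 66 by 66 mm inside; floor 6 mm above the table, walls 6 mm thick, tops 20 mm above the table. Flat loop-shaped grip tab, 8 mm high, sticks out at the +y end to y = 211 mm. Origin: centre of underside, on the table; z up.
- pot: Low wide specimen pot, 66 mm tall: white round body 46 mm in diameter up to 44 mm, then a wide flat grey screw cap 52 mm in diameter and 22 mm high (grip the cap). About 90 g. Loose, stands upright at the start in its foam block, its underside 14 mm above the table. Origin: centre of underside, z up.
- vial: Tall slim specimen vial, 96 mm tall: white cylinder 34 mm in diameter up to 78 mm, then a grey cap 30 mm in diameter. About 80 g. Loose, stands upright at the start in its foam block, its underside 14 mm above the table. Origin: centre of underside, z up.
- square: Square-section bottle, 86 mm tall: white body 42 by 42 mm up to 64 mm, sides along its x and y axes, then a grey round cap 32 mm in diameter at 68 to 86 mm. About 100 g. Its sides are parallel to the bench rack's within 2 degrees at the start. Loose, stands upright at the start in its foam block, its underside 14 mm above the table. Origin: centre of underside, z up.
- flask: Round narrow-necked bottle, 88 mm tall: white cylinder 46 mm in diameter up to 62 mm, a sloping shoulder to 72 mm, then a small grey cap 24 mm in diameter. About 100 g. Loose, stands upright at the start in its foam block, its underside 14 mm above the table. Origin: centre of underside, z up.
- holder_pot: Black foam block 68 (x) by 66 (y) by 16 mm, fixed on the bench rack, where the pot stands at the start; recess 52 mm across (round) and 10 mm deep, its floor 6 mm above the block's origin. Origin: centre of underside, 8 mm above the table; axes as the bench rack's. It stays behind and marks where the pot came from.
- holder_vial: Black foam block 68 (x) by 66 (y) by 16 mm, fixed on the bench rack, where the vial stands at the start; recess 40 mm across (round) and 10 mm deep, its floor 6 mm above the block's origin. Origin: centre of underside, 8 mm above the table; axes as the bench rack's. It stays behind and marks where the vial came from.
- holder_square: Black foam block 68 (x) by 66 (y) by 16 mm, fixed on the bench rack, where the square bottle stands at the start; recess 48 by 48 mm (square) and 10 mm deep, its floor 6 mm above the block's origin. Origin: centre of underside, 8 mm above the table; axes as the bench rack's. It stays behind and marks where the square bottle came from.
- holder_flask: Black foam block 68 (x) by 66 (y) by 16 mm, fixed on the bench rack, where the flask stands at the start; recess 52 mm across (round) and 10 mm deep, its floor 6 mm above the block's origin. Origin: centre of underside, 8 mm above the table; axes as the bench rack's. It stays behind and marks where the flask came from.
Mind the look-alikes: they are no part of the job. Leave any green or pink look-alike of the square alone.

How it is judged (in metres and radians):
At the end, for the whole second after the job is handed in: Each container stands in the carrier compartment that mirrors its starting block (nth from the bench rack's tab -> nth from the carrier's far end): within 22 mm of its centre in x and y, underside within 4 mm of its floor, tilt under 0.1 rad, speed under 0.02 m/s (((y of holder_pot in the frame of bench_rack between 0.088 and 0.128 m and y of pot in the frame of carrier between -0.13 and -0.086 m) or (y of holder_pot in the frame of bench_rack between 0.016 and 0.056 m and y of pot in the frame of carrier between -0.058 and -0.014 m) or (y of holder_pot in the frame of bench_rack between -0.056 and -0.016 m and y of pot in the frame of carrier between 0.014 and 0.058 m) or (y of holder_pot in the frame of bench_rack between -0.128 and -0.088 m and y of pot in the frame of carrier between 0.086 and 0.13 m)) and x of pot in the frame of carrier between -0.022 and 0.022 m and z of pot in the frame of carrier between 0.002 and 0.01 m and angle between each of pot, vial, square, flask's own z axis and vertical below 0.1 rad and linear speed of each of pot, vial, square, flask below 0.02 m/s and ((y of holder_vial in the frame of bench_rack between 0.088 and 0.128 m and y of vial in the frame of carrier between -0.13 and -0.086 m) or (y of holder_vial in the frame of bench_rack between 0.016 and 0.056 m and y of vial in the frame of carrier between -0.058 and -0.014 m) or (y of holder_vial in the frame of bench_rack between -0.056 and -0.016 m and y of vial in the frame of carrier between 0.014 and 0.058 m) or (y of holder_vial in the frame of bench_rack between -0.128 and -0.088 m and y of vial in the frame of carrier between 0.086 and 0.13 m)) and x of vial in the frame of carrier between -0.022 and 0.022 m and z of vial in the frame of carrier between 0.002 and 0.01 m and ((y of holder_square in the frame of bench_rack between 0.088 and 0.128 m and y of square in the frame of carrier between -0.13 and -0.086 m) or (y of holder_square in the frame of bench_rack between 0.016 and 0.056 m and y of square in the frame of carrier between -0.058 and -0.014 m) or (y of holder_square in the frame of bench_rack between -0.056 and -0.016 m and y of square in the frame of carrier between 0.014 and 0.058 m) or (y of holder_square in the frame of bench_rack between -0.128 and -0.088 m and y of square in the frame of carrier between 0.086 and 0.13 m)) and x of square in the frame of carrier between -0.022 and 0.022 m and z of square in the frame of carrier between 0.002 and 0.01 m and ((y of holder_flask in the frame of bench_rack between 0.088 and 0.128 m and y of flask in the frame of carrier between -0.13 and -0.086 m) or (y of holder_flask in the frame of bench_rack between 0.016 and 0.056 m and y of flask in the frame of carrier between -0.058 and -0.014 m) or (y of holder_flask in the frame of bench_rack between -0.056 and -0.016 m and y of flask in the frame of carrier between 0.014 and 0.058 m) or (y of holder_flask in the frame of bench_rack between -0.128 and -0.088 m and y of flask in the frame of carrier between 0.086 and 0.13 m)) and x of flask in the frame of carrier between -0.022 and 0.022 m and z of flask in the frame of carrier between 0.002 and 0.01 m); the robot touches nothing.
It fails at once if a container is tipped more than 35 degrees from upright (angle between any of pot, vial, square, flask's own z axis and vertical above 0.61 rad).
It fails at once if a container is dropped or slammed into the carrier (faster than 0.5 m/s within 30 mm of its floor) ((x of pot in the frame of carrier between -0.05 and 0.05 m and y of pot in the frame of carrier between -0.17 and 0.17 m and z of pot in the frame of carrier below 0.036 m and linear speed of pot above 0.5 m/s) or (x of vial in the frame of carrier between -0.05 and 0.05 m and y of vial in the frame of carrier between -0.17 and 0.17 m and z of vial in the frame of carrier below 0.036 m and linear speed of vial above 0.5 m/s) or (x of square in the frame of carrier between -0.05 and 0.05 m and y of square in the frame of carrier between -0.17 and 0.17 m and z of square in the frame of carrier below 0.036 m and linear speed of square above 0.5 m/s) or (x of flask in the frame of carrier between -0.05 and 0.05 m and y of flask in the frame of carrier between -0.17 and 0.17 m and z of flask in the frame of carrier below 0.036 m and linear speed of flask above 0.5 m/s)).
It also fails if it takes over 96 s, if anything falls off the work surface, if the arm or the gripper's body presses on something with over 40 N, if the wrist force passes 120 N, or if a joint passes its speed limit or range.

## Working session

There is one attempt and no reset: what is moved stays moved. The work goes in short steps, Python scripts to look and compute and a shell command to move; the robot and the scene stay as the last step left them, time stands still between calls to the robot, and variables do not carry over. Pictures are saved under pics/ and viewed, at most 14 in all, crops included, and the job is handed in when it is done.

```bash
mkdir -p pics; ls; python3 - <<'E'
from cell import *
import cv2
s=observe();print(s)
for n in("top","side"):
    c=read_camera(n);cv2.imwrite(f"pics/{n}0.png",c["frame"]);print(n,{k:v for k,v in c.items() if k!="frame"})
E
```

```text
pics
{'time_s': 0.0, 'qpos': array([9.59422187e-01, 2.59193904e-01, 2.07619810e-02, 1.33372728e+00,
       2.14400525e-05, 1.41818617e+00]), 'qd': array([ 7.03456645e-05, -1.10023282e-03, -5.53716323e-04,  1.77523107e-03,
       -1.50209699e-04,  6.20378760e-04]), 'joint_efforts': array([-1.04082665e-03, -5.55644274e+01,  3.44529319e+01,  1.39617728e-02,
       -1.54341083e-04,  8.78242588e-06]), 'eef_pos': array([243.37688238, 492.86029014, 205.16536377]), 'orientation': array([[-8.96600442e-01,  4.42839708e-01, -7.99836993e-04],
       [ 4.42840372e-01,  8.96599792e-01, -1.10369682e-03],
       [ 2.28372903e-04, -1.34377517e-03, -9.99999071e-01]]), 'ft_force': array([ 0.22156195, -0.03823485,  0.35644754]), 'wrist_torque': array([-0.00752022,  0.00550346,  0.0270183 ]), 'grasp_force': 0.0, 'grip_width': 85.29120365412236}
top {'fx': 545.5106322545932, 'fy': 545.5106322545932, 'cx': 321.00267504613436, 'cy': 234.19092861187042, 'D': array([-0.07672873,  0.        ,  0.        ,  0.        ,  0.        ]), 'xyz': array([ 548.77386215,  -91.371298  , 1018.31259021]), 'rotation': array([[-0.01885481,  0.99763702, -0.06606712],
       [-0.99935027, -0.02083482, -0.02941   ],
       [-0.030717  ,  0.06546967,  0.99738167]])}
side {'fx': 530.535370052483, 'fy': 530.535370052483, 'cx': 318.95310882491634, 'cy': 243.31571542531825, 'D': array([-0.11188915,  0.        ,  0.        ,  0.        ,  0.        ]), 'xyz': array([572.83492762, 602.04270582, 622.44417513]), 'rotation': array([[-0.99912416,  0.01616756, -0.03859431],
       [-0.03998452, -0.64077615,  0.76668583],
       [-0.01233487,  0.76755751,  0.64086138]])}
```

View pics/top0.png

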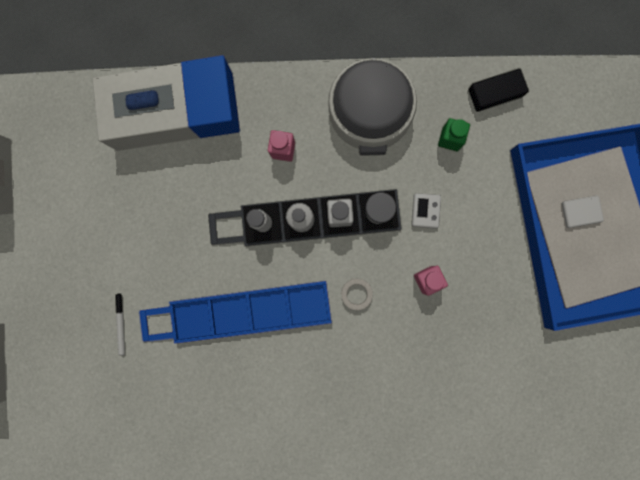

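View pics/side0.png

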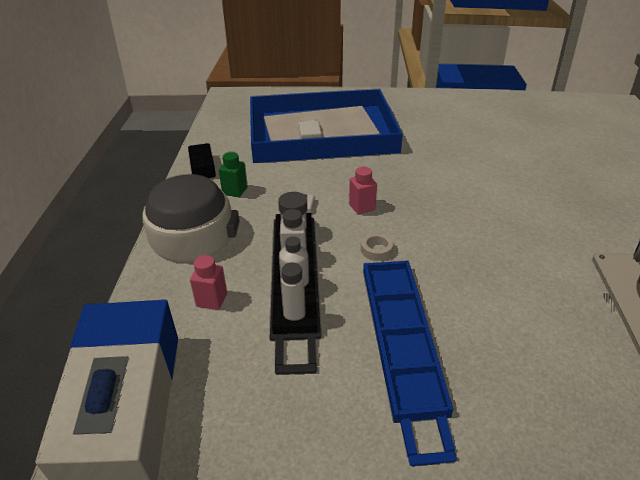

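Top view, named left to right from the rack's tab (left, ~228,227): vial (260,220), flask (300,217), square with a white body (341,213), pot (380,207). The carrier tab is at (158,323), so the carrier centres are about (193,321), (232,314), (270,310) and (310,303). The look-alikes are pink (281,146) and (431,280), and green (455,134). None of them is white or in the rack, so I'll leave them alone. I'll confirm with an enlarged crop.

```bash
cat > h.py <<'E'
from cell import *
import cv2, numpy as np
def ray(c,px):
    K=np.array([[c["fx"],0,c["cx"]],[0,c["fy"],c["cy"]],[0,0,1]])
    p=cv2.undistortPoints(np.array(px,float).reshape(-1,1,2),K,np.array(c["D"])).reshape(-1,2)
    return np.c_[p[:,0],-p[:,1],-np.ones(len(p))]@np.array(c["rotation"]).T
def plane(c,px,z):
    d=ray(c,px);o=np.array(c["xyz"]);return o+d*((z-o[2])/d[:,2])[:,None]
def blue(c):
    h=cv2.cvtColor(c["frame"],cv2.COLOR_BGR2HSV)
    return cv2.inRange(h,(105,150,40),(125,255,255))
E
python3 - <<'E'
from h import *
c=read_camera("top")
im=c["frame"][175:350,135:410];cv2.imwrite("pics/crop.png",cv2.convertScaleAbs(cv2.resize(im,None,fx=2.9,fy=2.9,interpolation=cv2.INTER_CUBIC),alpha=1.6))
m=blue(c)
cs,_=cv2.findContours(m[270:350,130:340],cv2.RETR_CCOMP,cv2.CHAIN_APPROX_NONE)
k=max(cs,key=cv2.contourArea).reshape(-1,2)+[130,270]
w=plane(c,k,12)[:,:2]
print("carrier rect",cv2.minAreaRect(w.astype(np.float32)))
h=cv2.cvtColor(c["frame"],cv2.COLOR_BGR2HSV)
d=cv2.inRange(h[:,:,2],0,60)
cs,_=cv2.findContours(d[185:250,200:405],cv2.RETR_EXTERNAL,cv2.CHAIN_APPROX_NONE)
k=max(cs,key=cv2.contourArea).reshape(-1,2)+[200,185]
print("rack rect",cv2.minAreaRect(plane(c,k,20)[:,:2].astype(np.float32)))
E
```

```text
carrier rect ((470.65875244140625, 102.93309020996094), (76.07041931152344, 351.4902038574219), 6.632301330566406)
rack rect ((643.158935546875, -30.083282470703125), (74.68196105957031, 349.8255310058594), 4.796755313873291)
```

View pics/crop.png

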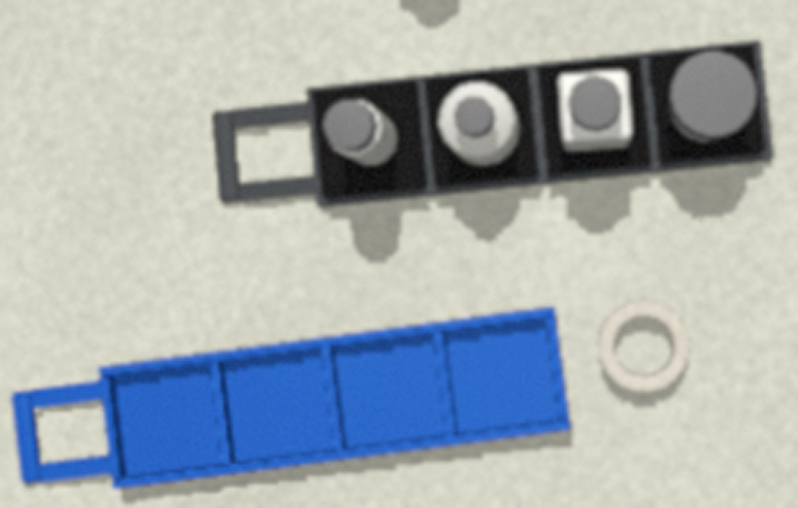

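Crop confirms it: vial cap (350,124), flask (476,117), white square (595,103), pot (713,95). The carrier rim corners are (102,369), (553,309), (569,429) and (117,486).

```bash
python3 - <<'E'
from h import *
c=read_camera("top")
f=lambda p:(np.array(p,float)+.5)/2.9-.5+[135,175]
for n,p,z in(("vial",(350,124),110),("flask",(476,117),102),("square",(595,103),100),("pot",(713,95),80)):
    print(n,plane(c,[f(p)],z)[0].round(1))
r=plane(c,[f(p) for p in((102,369),(553,309),(569,429),(117,486))],20)[:,:2]
o=r.mean(0);u=(r[0]+r[3]-r[1]-r[2]);u/=np.linalg.norm(u)
print("carrier",o.round(1),"yaw",np.degrees(np.arctan2(-u[0],u[1])),[np.linalg.norm(r[i]-r[i-1]).round(1) for i in range(4)])
for y in(108,36,-36,-108):print(y,(o+y*u).round(1))
b=plane(c,[f(p) for p in((309,90),(757,43),(771,158),(320,203))],24)[:,:2]
o=b.mean(0);u=(b[0]+b[3]-b[1]-b[2]);u/=np.linalg.norm(u)
print("rack",o.round(1),np.degrees(np.arctan2(-u[0],u[1])))
for y in(108,36,-36,-108):print(y,(o+y*u).round(1))
s=read_camera("side");cv2.imwrite("pics/s1.png",cv2.convertScaleAbs(cv2.resize(s["frame"][185:345,255:345],None,fx=3.7,fy=3.7,interpolation=cv2.INTER_CUBIC),alpha=1.6))
# predicted cap-top pixels of side for check
K=np.array([[s["fx"],0,s["cx"]],[0,s["fy"],s["cy"]],[0,0,1]])
def proj(w):
    p=(np.array(w)-s["xyz"])@s["rotation"];p=p*[1,-1,-1]
    return cv2.projectPoints(p.reshape(-1,1,3),np.zeros(3),np.zeros(3),K,np.array(s["D"]))[0].reshape(-1,2)
W=[plane(c,[f(p)],z)[0] for p,z in(((350,124),110),((476,117),102),((595,103),100),((713,95),80))]
print("in crop",((proj(W)-[255,185])*3.7).round(0).tolist())
E
```

```text
vial [639.5  45.3 110. ]
flask [642.7 -27.4 102. ]
square [649.6 -96.9 100. ]
pot [ 655.1 -167.4   80. ]
carrier [474.6  71.4] yaw 6.521339225535498 [np.float64(74.8), np.float64(290.2), np.float64(75.8), np.float64(289.5)]
108 [462.4 178.7]
36 [470.5 107.2]
-36 [478.7  35.6]
-108 [486.9 -35.9]
rack [645.8 -61.4] 4.616153324696459
108 [637.1  46.2]
36 [642.9 -25.6]
-36 [648.7 -97.3]
-108 [ 654.5 -169.1]
in crop [[138.0, 308.0], [145.0, 204.0], [142.0, 108.0], [143.0, 53.0]]
```

View pics/s1.png

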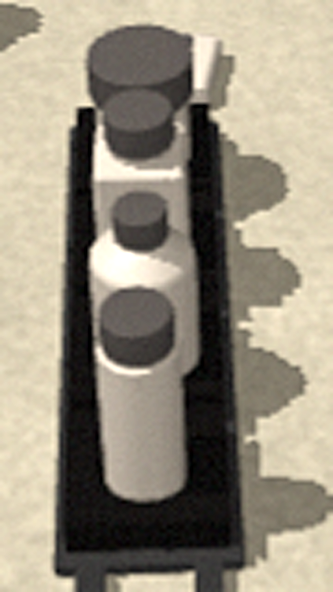

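Top and side views agree within about 1 mm. Rotating the tool so it closes along the rack's x.

```bash
cat > g.py <<'E'
import sys; from h import *
# usage: g.py x y z yaw -> units needed (tool axes AFTER turning)
x,y,z,w=map(float,sys.argv[1:]);s=observe();R=np.array(s["orientation"]);a=np.radians(w)
Rt=np.array([[-np.sin(a),np.cos(a),0],[np.cos(a),np.sin(a),0],[0,0,-1]])
from scipy.spatial.transform import Rotation as Q
print("turn",(np.degrees(Q.from_matrix(R.T@Rt).as_rotvec())/5).round(2),"shift",((np.array([x,y,z])-s["eef_pos"])@Rt/25).round(2),"pos",s["eef_pos"].round(1),"q",s["qpos"].round(2))
E
python3 g.py 639 45.5 61 4.6
python3 -m pendant '[0,0,0.98,0,0,0,80, 0,0,0.98,0,0,0,80, 0,0,0.98,0,0,0,80, 0,0,0.98,0,0,0,80, 0,0,0.98,0,0,0,80, 0,0,0.98,0,0,0,80, 0,0,0.98,0,0,0,80, 0,0,0.98,0,0,0,80, 0,0,0.98,0,0,0,80, 0,0,0.98,0,0,0,80, 0,0,0.98,0,0,0,80, 0,0,0.98,0,0,0,80]' 40
python3 g.py 639 45.5 61 4.6
```

```text
turn [-1.000e-02  0.000e+00  1.182e+01] shift [-19.11  14.33   5.78] pos [243.5 493.  205.5] q [ 0.96  0.26  0.02  1.33 -0.    1.42]
time_s: 1.45
eef_pos: [243.5, 493.0, 205.6]
orientation: [[-0.082, 0.997, -0.0], [0.997, 0.082, -0.0], [-0.0, -0.0, -1.0]]
ft_force: [-0.2, 0.3, 0.7]
grip_width: 80.1
grasp_force: 0.0
turn [-0.    0.    0.02] shift [-19.11  14.33   5.79] pos [243.5 493.  205.6] q [ 0.96  0.26  0.02  1.33 -0.    2.45]
```

```bash
python3 -m pendant '[0,0,0,-0.95,0.71,0,80, 0,0,0,-0.95,0.71,0,80, 0,0,0,-0.95,0.71,0,80, 0,0,0,-0.95,0.71,0,80, 0,0,0,-0.95,0.71,0,80, 0,0,0,-0.95,0.71,0,80, 0,0,0,-0.95,0.71,0,80, 0,0,0,-0.95,0.71,0,80, 0,0,0,-0.95,0.71,0,80, 0,0,0,-0.95,0.71,0,80]' >/dev/null; python3 -m pendant '[0,0,0,-0.95,0.71,0,80, 0,0,0,-0.95,0.71,0,80, 0,0,0,-0.95,0.71,0,80, 0,0,0,-0.95,0.71,0,80, 0,0,0,-0.95,0.71,0,80, 0,0,0,-0.95,0.71,0,80, 0,0,0,-0.95,0.71,0,80, 0,0,0,-0.95,0.71,0,80, 0,0,0,-0.95,0.71,0,80, 0,0,0,-0.95,0.71,0,80, 0,0,0,0,0,0,80]'
python3 g.py 639 45.5 61 4.6
```

```text
time_s: 3.55
eef_pos: [639.7, 47.5, 204.5]
orientation: [[-0.083, 0.997, -0.001], [0.997, 0.083, -0.001], [-0.0, -0.001, -1.0]]
ft_force: [-1.1, -0.2, 0.5]
grip_width: 79.7
grasp_force: 0.0
turn [-0.01  0.01  0.03] shift [-0.08 -0.03  5.74] pos [639.7  47.5 204.5] q [-0.06  0.42  0.26  1.41 -0.    1.43]
```

```bash
python3 -m pendant '[0,0,0,-0.08,-0.03,0.8,80, 0,0,0,0,0,0.9,80, 0,0,0,0,0,0.9,70, 0,0,0,0,0,0.9,70, 0,0,0,0,0,0.9,70, 0,0,0,0,0,0.7,70, 0,0,0,0,0,0.44,70, 0,0,0,0,0,0.2,70, 0,0,0,0,0,0,60]'
python3 -m pendant '[0,0,0,0,0,0,45, 0,0,0,0,0,0,35, 0,0,0,0,0,0,30, 0,0,0,0,0,0,26, 0,0,0,0,0,0,26, 0,0,0,0,0,0,26]' 40; python3 g.py 487 -36 180 6.5
```

```text
time_s: 4.45
eef_pos: [637.2, 48.4, 62.1]
orientation: [[-0.086, 0.996, -0.001], [0.996, 0.086, 0.0], [0.0, -0.001, -1.0]]
ft_force: [0.1, -1.0, -0.3]
grip_width: 60.2
grasp_force: 0.0
time_s: 5.05
eef_pos: [638.1, 48.1, 63.5]
orientation: [[-0.086, 0.996, 0.002], [0.996, 0.086, -0.0], [-0.0, 0.002, -1.0]]
ft_force: [0.6, 0.5, 6.0]
grip_width: 30.0
grasp_force: 39.0
turn [ 0.02  0.   -0.32] shift [-2.66 -6.39 -4.66] pos [638.1  48.1  63.5] q [-0.06  0.48 -0.01  1.08  0.    1.43]
```

```bash
python3 - <<'E'
from h import *
s=read_camera("side");cv2.imwrite("pics/s2.png",cv2.convertScaleAbs(cv2.resize(s["frame"][150:350,200:400],None,fx=3,fy=3,interpolation=cv2.INTER_CUBIC),alpha=1.6))
E
```

```text
(no output)
```

View pics/s2.png

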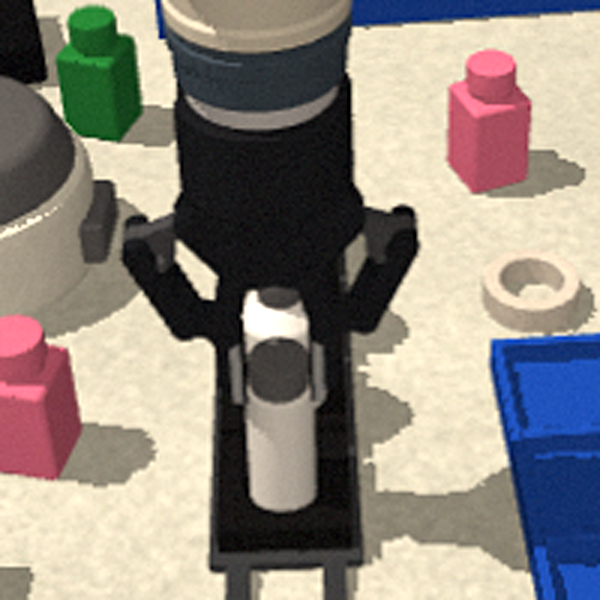

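```bash
cat >> h.py <<'E'
def proj(s,w):
    K=np.array([[s["fx"],0,s["cx"]],[0,s["fy"],s["cy"]],[0,0,1]])
    p=((np.array(w,float)-s["xyz"])@s["rotation"])*[1,-1,-1]
    return cv2.projectPoints(p.reshape(-1,1,3),np.zeros(3),np.zeros(3),K,np.array(s["D"]))[0].reshape(-1,2)
E
python3 - <<'E'
from h import *
s=read_camera("side")
print(((proj(s,[[638,47,z] for z in (14,24,54,74,85,92,101,110,128)])-[200,150])*3).round(0).tolist())
E
```

```text
[[288.0, 494.0], [287.0, 481.0], [285.0, 440.0], [283.0, 411.0], [282.0, 395.0], [282.0, 384.0], [281.0, 371.0], [280.0, 357.0], [278.0, 329.0]]
```

```bash
python3 -m pendant '[0,0,0,0,0,-0.2,26, 0,0,0,0,0,-0.3,26, 0,0,0,0,0,-0.5,26, 0,0,0,0,0,-0.6,26, 0,0,0,0,0,0,26]'; python3 - <<'E'
from h import *
s=read_camera("side");cv2.imwrite("pics/s3.png",cv2.convertScaleAbs(cv2.resize(s["frame"][190:340,230:380],None,fx=4,fy=4,interpolation=cv2.INTER_CUBIC),alpha=2))
print(((proj(s,[[638,47,z] for z in (14,54,94,114,134,150)])-[230,190])*4).round(0).tolist())
E
```

```text
time_s: 5.65
eef_pos: [638.6, 48.2, 105.0]
orientation: [[-0.086, 0.996, 0.004], [0.996, 0.086, -0.0], [-0.001, 0.004, -1.0]]
ft_force: [1.0, 0.2, -1.6]
grip_width: 30.7
grasp_force: 39.7
[[264.0, 499.0], [260.0, 426.0], [255.0, 349.0], [253.0, 308.0], [250.0, 265.0], [248.0, 230.0]]
```

View pics/s3.png

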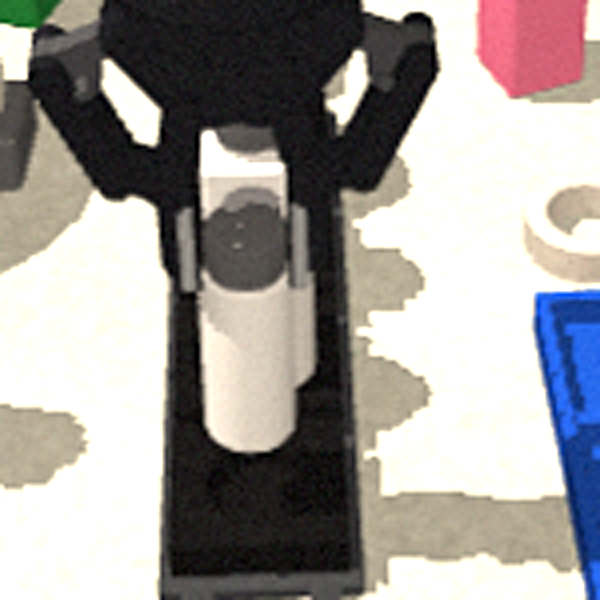

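Vial is held and upright. Carrying it to the far compartment.

```bash
python3 -m pendant '[0,0,0,0,0,-0.7,26, 0,0,0,0,0,-0.8,26, 0,0,0,0,0,-0.8,26, 0,0,-0.32,0,0,-0.5,26, 0,0,0,0,0,0,26]'; python3 g.py 487 -36 55 6.5
```

```text
time_s: 6.2
eef_pos: [638.0, 48.2, 173.6]
orientation: [[-0.115, 0.993, 0.002], [0.993, 0.115, -0.0], [-0.0, 0.002, -1.0]]
ft_force: [0.7, 0.4, -1.2]
grip_width: 30.3
grasp_force: 39.8
turn [0.03 0.   0.02] shift [-2.66 -6.38  4.74] pos [638.   48.2 173.6] q [-0.06  0.42  0.18  1.33  0.    1.4 ]
```

```bash
python3 -m pendant '[0,0,0,-0.1,-0.28,0,26, 0,0,0,-0.3,-0.7,0,26, 0,0,0,-0.35,-0.85,0,26, 0,0,0,-0.35,-0.85,0,26, 0,0,0,-0.35,-0.85,0,26, 0,0,0,-0.35,-0.85,0,26, 0,0,0,-0.35,-0.85,0,26, 0,0,0,-0.3,-0.7,0,26, 0,0,0,-0.2,-0.45,0,26, 0,0,0,0,0,0.3,26, 0,0,0,0,0,0.7,26, 0,0,0,0,0,0.7,26]'
python3 -m pendant '[0,0,0,0,0,0.7,26, 0,0,0,0,0,0.6,26, 0,0,0,0,0,0.4,26, 0,0,0,0,0,0.3,26, 0,0,0,0,0,0,26, 0,0,0,0,0,0,26]';python3 g.py 487 -36 56 6.5
```

```text
time_s: 7.4
eef_pos: [486.8, -35.6, 128.6]
orientation: [[-0.113, 0.994, 0.0], [0.994, 0.113, 0.0], [0.0, 0.0, -1.0]]
ft_force: [0.1, -0.3, -1.8]
grip_width: 30.4
grasp_force: 39.8
time_s: 8.0
eef_pos: [486.7, -35.7, 80.0]
orientation: [[-0.113, 0.994, 0.0], [0.994, 0.113, -0.0], [-0.0, 0.0, -1.0]]
ft_force: [0.9, -0.7, -0.2]
grip_width: 30.1
grasp_force: 39.8
turn [0. 0. 0.] shift [-0.01  0.01  0.96] pos [486.7 -35.7  80. ] q [-0.25  0.23 -0.36  0.99 -0.    1.21]
```

```bash
python3 -m pendant '[0,0,0,0,0,0.2,26, 0,0,0,0,0,0.2,26, 0,0,0,0,0,0.2,26, 0,0,0,0,0,0.16,26, 0,0,0,0,0,0.1,26, 0,0,0,0,0,0.06,26, 0,0,0,0,0,0,26]'
python3 - <<'E'
from h import *
s=read_camera("side");cv2.imwrite("pics/s4.png",cv2.convertScaleAbs(cv2.resize(s["frame"][180:330,310:460],None,fx=4,fy=4,interpolation=cv2.INTER_CUBIC),alpha=2))
E
```

```text
time_s: 8.7
eef_pos: [486.4, -35.7, 56.6]
orientation: [[-0.113, 0.994, -0.0], [0.994, 0.113, 0.0], [0.0, -0.0, -1.0]]
ft_force: [-0.2, -0.6, -1.4]
grip_width: 30.1
grasp_force: 39.8
```

View pics/s4.png

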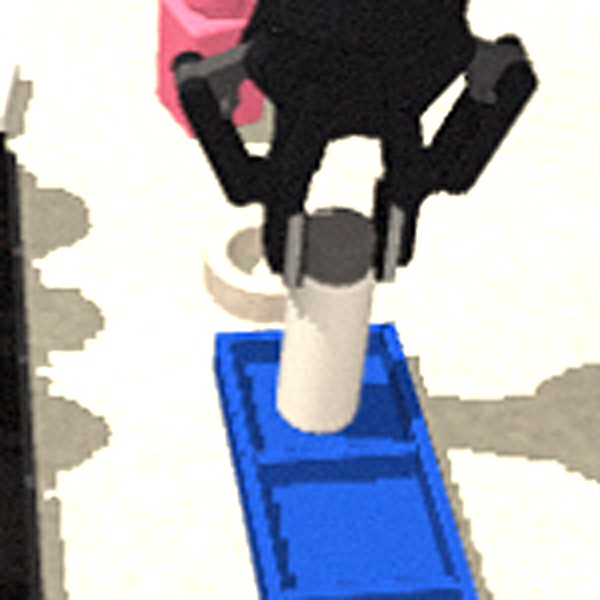

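```bash
python3 - <<'E'
from h import *
s=read_camera("side")
P=lambda *w:((proj(s,w)-[310,180])*4).round(0).tolist()
print("base front z6,15,30",P([486,-20.7,6],[486,-20.7,15],[486,-20.7,30]))
print("cap top centre",P([486,-37.7,102],[486,-37.7,112],[486,-37.7,122]))
print("tip front edges",P([471,-25,48.6],[471,-25,66],[471,-25,84]),P([501,-25,48.6]))
E
```

```text
base front z6,15,30 [[326.0, 437.0], [328.0, 421.0], [331.0, 395.0]]
cap top centre [[342.0, 230.0], [344.0, 210.0], [346.0, 189.0]]
tip front edges [[371.0, 354.0], [375.0, 322.0], [379.0, 287.0]] [[296.0, 353.0]]
```

```bash
python3 -m pendant '[0,0,0,0,0,0.03,26, 0,0,0,0,0,0.02,26, 0,0,0,0,0,0,26]'|grep -E 'eef|ft'
python3 -m pendant '[0,0,0,0,0,0,34, 0,0,0,0,0,0,42, 0,0,0,0,0,0,60, 0,0,0,0,0,0,70, 0,0,0,0,0,-0.3,80, 0,0,0,0,0,-0.9,80, 0,0,0,0,0,-1,80, 0,0,0,0,0,-1,80, 0,0,0,0,0,-1,80, 0,0,0,0,0,-0.5,80, 0,0,0.38,0,0,0,80]'
python3 g.py 643 -26.5 43 4.6
```

```text
eef_pos: [486.5, -35.7, 55.6]
ft_force: [0.5, 0.1, 0.3]
time_s: 10.2
eef_pos: [487.4, -35.9, 175.7]
orientation: [[-0.08, 0.997, 0.004], [0.997, 0.08, -0.001], [-0.001, 0.004, -1.0]]
ft_force: [-0.2, 0.1, -0.1]
grip_width: 80.4
grasp_force: 0.0
turn [0.04 0.01 0.  ] shift [-0.12  6.24  5.31] pos [487.4 -35.9 175.7] q [-0.25  0.16 -0.18  1.22  0.    1.24]
```

```bash
python3 -m pendant '[0,0,0,0,0.7,0,80, 0,0,0,-0.03,0.9,0,80, 0,0,0,-0.03,0.9,0,80, 0,0,0,-0.03,1,0,80, 0,0,0,-0.03,1,0,80, 0,0,0,0,1,0,80, 0,0,0,0,0.74,0,80, 0,0,0,0,0,0.8,80, 0,0,0,0,0,1,80, 0,0,0,0,0,1,80]' >/dev/null
python3 -m pendant '[0,0,0,0,0,1,80, 0,0,0,0,0,0.9,80, 0,0,0,0,0,0.4,70, 0,0,0,0,0,0.2,65, 0,0,0,0,0,0,60, 0,0,0,0,0,0,60]'
python3 g.py 643 -26.5 43 4.6
python3 - <<'E'
from h import *
s=read_camera("side");cv2.imwrite("pics/s5.png",cv2.convertScaleAbs(cv2.resize(s["frame"][150:350,210:410],None,fx=3.5,fy=3,interpolation=cv2.INTER_CUBIC),alpha=2.5))
P=lambda *w:((proj(s,w)-[210,150])*[3.5,3]).round(0).tolist()
print("tip near corner z35,50,70 at pads +-30",[P([643+a,-15,35],[643+a,-15,50],[643+a,-15,70]) for a in(-30,30)])
E
```

```text
time_s: 11.8
eef_pos: [642.8, -26.3, 41.7]
orientation: [[-0.08, 0.997, 0.002], [0.997, 0.08, -0.0], [-0.0, 0.001, -1.0]]
ft_force: [-0.1, 0.4, -0.0]
grip_width: 60.1
grasp_force: 0.0
turn [0.02 0.   0.  ] shift [-0.01  0.01 -0.05] pos [642.8 -26.3  41.7] q [-0.17  0.5  -0.04  1.04 -0.    1.32]
tip near corner z35,50,70 at pads +-30 [[[363.0, 382.0], [363.0, 362.0], [362.0, 334.0]], [[233.0, 380.0], [231.0, 360.0], [228.0, 332.0]]]
```

View pics/s5.png

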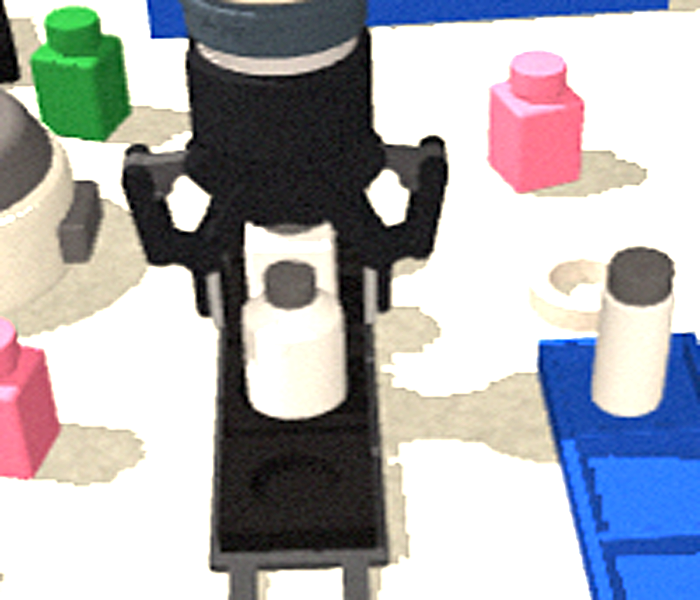

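Vial stands in its compartment (image 630,330). Fingertips show at rows ~315–325, about 30 mm higher than the stated tool frame implies. I'll go 25 mm lower on the flask, watching the force.

```bash
python3 -m pendant '[0,0,0,0,0,0.3,60, 0,0,0,0,0,0.3,60, 0,0,0,0,0,0.2,60, 0,0,0,0,0,0.15,60, 0,0,0,0,0,0,60]'|grep -E 'eef|ft'
python3 -m pendant '[0,0,0,0,0,0,50, 0,0,0,0,0,0,44, 0,0,0,0,0,0,40, 0,0,0,0,0,0,38, 0,0,0,0,0,0,38, 0,0,0,0,0,0,38]' 40; python3 - <<'E'
from h import *
s=read_camera("side");cv2.imwrite("pics/s6.png",cv2.convertScaleAbs(cv2.resize(s["frame"][150:350,210:410],None,fx=3,fy=3,interpolation=cv2.INTER_CUBIC),alpha=2.5))
E
```

```text
eef_pos: [641.8, -26.1, 15.9]
ft_force: [0.8, 0.5, 0.6]
time_s: 12.95
eef_pos: [642.4, -26.2, 17.2]
orientation: [[-0.08, 0.997, 0.001], [0.997, 0.08, -0.0], [-0.0, 0.001, -1.0]]
ft_force: [0.7, -0.6, 5.1]
grip_width: 45.0
grasp_force: 41.4
```

View pics/s6.png

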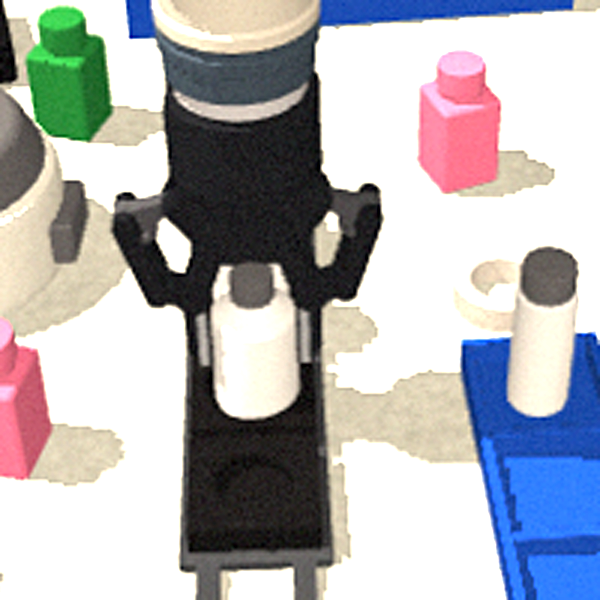

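Flask body gripped (width 45). Lifting and carrying it.

```bash
python3 -m pendant '[0,0,0,0,0,-0.2,38, 0,0,0,0,0,-0.4,38, 0,0,0,0,0,-0.7,38, 0,0,0,0,0,-0.8,38, 0,0,0,0,0,-0.8,38, 0,0,0,0,0,-0.8,38, 0,0,0,0,0,-0.7,38, 0,0,-0.38,0,0,-0.4,38, 0,0,0,0,0,0,38]'|grep -E 'eef|grip|ft'; python3 g.py 478.7 35.6 10 6.5
```

```text
eef_pos: [642.7, -26.3, 138.9]
ft_force: [0.2, 0.7, -1.1]
grip_width: 44.7
turn [0.03 0.01 0.01] shift [ 3.2  -6.24  5.15] pos [642.7 -26.3 138.9] q [-0.17  0.44  0.12  1.25 -0.    1.29]
```

```bash
python3 -m pendant '[0,0,0,0.15,-0.3,0,38, 0,0,0,0.35,-0.7,0,38, 0,0,0,0.45,-0.85,0,38, 0,0,0,0.45,-0.85,0,38, 0,0,0,0.45,-0.85,0,38, 0,0,0,0.45,-0.85,0,38, 0,0,0,0.4,-0.8,0,38, 0,0,0,0.3,-0.6,0,38, 0,0,0,0.2,-0.44,0,38, 0,0,0,0,0,0.3,38, 0,0,0,0,0,0.7,38, 0,0,0,0,0,0.7,38]' >/dev/null
python3 -m pendant '[0,0,0,0,0,0.7,38, 0,0,0,0,0,0.7,38, 0,0,0,0,0,0.6,38, 0,0,0,0,0,0.4,38, 0,0,0,0,0,0.2,38, 0,0,0,0,0,0.2,38, 0,0,0,0,0,0.2,38, 0,0,0,0,0,0.16,38, 0,0,0,0,0,0.1,38, 0,0,0,0,0,0,38, 0,0,0,0,0,0,38]'|grep -E 'eef|grip|ft|time';python3 g.py 478.7 35.6 9.2 6.5
```

```text
time_s: 16.2
eef_pos: [478.2, 35.6, 13.0]
ft_force: [-0.6, 0.4, -1.1]
grip_width: 44.7
turn [0. 0. 0.] shift [-0.    0.02  0.15] pos [478.2  35.6  13. ] q [-0.1   0.28 -0.48  0.81 -0.    1.36]
```

```bash
python3 -m pendant '[0,0,0,0,0,0.06,38, 0,0,0,0,0,0.05,38, 0,0,0,0,0,0.04,38, 0,0,0,0,0,0,38]'|grep -E 'eef|ft'
python3 -m pendant '[0,0,0,0,0,0,47, 0,0,0,0,0,0,52, 0,0,0,0,0,0,62, 0,0,0,0,0,0,72, 0,0,0,0,0,-0.3,80, 0,0,0,0,0,-0.9,80, 0,0,0,0,0,-1,80, 0,0,0,0,0,-1,80, 0,0,0,0,0,-1,80, 0,0,0,0,0,-0.8,80, 0,0,0.38,0,0,0,80]'|grep -E 'eef|time'
python3 g.py 649.2 -97 18 4.6
```

```text
eef_pos: [478.1, 35.6, 9.1]
ft_force: [-0.3, 1.6, 1.3]
time_s: 17.7
eef_pos: [479.5, 35.5, 137.3]
turn [0.06 0.01 0.  ] shift [-5.83  6.34  4.77] pos [479.5  35.5 137.3] q [-0.1   0.17 -0.27  1.12  0.    1.39]
```

```bash
python3 -m pendant '[0,0,0,-0.5,0.6,0,80, 0,0,0,-0.85,0.9,0,80, 0,0,0,-0.85,0.9,0,80, 0,0,0,-0.85,0.9,0,80, 0,0,0,-0.85,0.9,0,80, 0,0,0,-0.85,0.9,0,80, 0,0,0,-0.7,0.74,0,80, 0,0,0,-0.38,0.5,0,80, 0,0,0,0,0,0.7,75, 0,0,0,0,0,0.9,70, 0,0,0,0,0,0.9,65]' >/dev/null
python3 g.py 649.2 -97 18 4.6
python3 -m pendant '[0,0,0,0,0,0.9,65, 0,0,0,0,0,0.7,60, 0,0,0,0,0,0.3,60, 0,0,0,0,0,0.2,60, 0,0,0,0,0,0.1,60, 0,0,0,0,0,0,60]'|grep -E 'eef|ft'
python3 -m pendant '[0,0,0,0,0,0,50, 0,0,0,0,0,0,44, 0,0,0,0,0,0,40, 0,0,0,0,0,0,36, 0,0,0,0,0,0,34, 0,0,0,0,0,0,34]' 40; python3 - <<'E'
from h import *
s=read_camera("side");cv2.imwrite("pics/s7.png",cv2.convertScaleAbs(cv2.resize(s["frame"][150:350,210:440],None,fx=3,fy=3,interpolation=cv2.INTER_CUBIC),alpha=2.5))
E
```

```text
turn [0.01 0.   0.  ] shift [-0.    0.05  2.13] pos [648.  -97.1  71.4] q [-0.28  0.5   0.04  1.12 -0.    1.21]
eef_pos: [648.1, -97.0, 17.1]
ft_force: [0.4, 0.3, -0.4]
time_s: 20.0
eef_pos: [648.4, -97.0, 17.4]
orientation: [[-0.08, 0.997, 0.002], [0.997, 0.08, -0.0], [-0.0, 0.002, -1.0]]
ft_force: [0.4, 0.2, 5.6]
grip_width: 41.6
grasp_force: 41.4
```

View pics/s7.png

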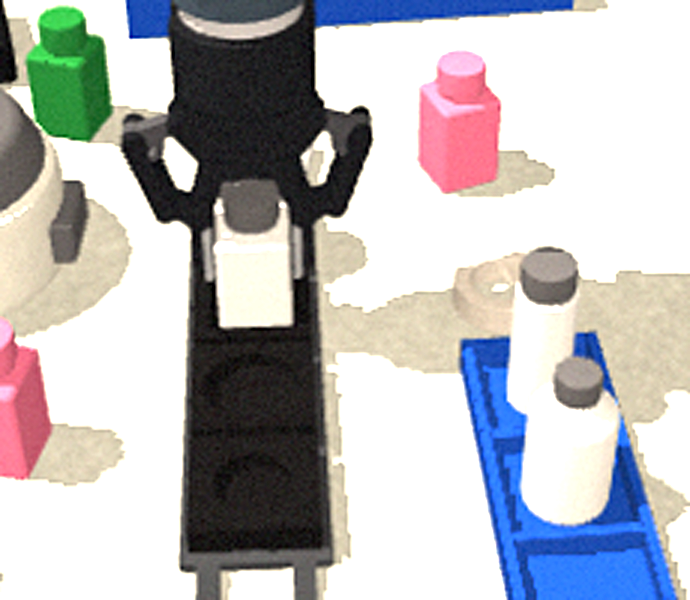

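Vial (545,330) and flask (570,440) stand upright in the carrier. The square is gripped (41.6 mm).

```bash
python3 -m pendant '[0,0,0,0,0,-0.2,34, 0,0,0,0,0,-0.4,34, 0,0,0,0,0,-0.7,34, 0,0,0,0,0,-0.8,34, 0,0,0,0,0,-0.8,34, 0,0,0,0,0,-0.8,34, 0,0,0,0,0,-0.8,34, 0,0,-0.38,0,0,-0.4,34, 0,0,0,0,0,0,34]'|grep -E 'eef|grip|ft'; python3 g.py 470.5 107.2 13 6.5
```

```text
eef_pos: [648.2, -97.1, 141.2]
ft_force: [-0.2, 0.6, -1.7]
grip_width: 41.7
turn [0.03 0.01 0.01] shift [ 8.92 -6.14  5.13] pos [648.2 -97.1 141.2] q [-0.28  0.46  0.16  1.27 -0.    1.18]
```

```bash
python3 -m pendant '[0,0,0,0.3,-0.2,0,34, 0,0,0,0.6,-0.41,0,34, 0,0,0,0.85,-0.585,0,34, 0,0,0,0.85,-0.585,0,34, 0,0,0,0.85,-0.585,0,34, 0,0,0,0.85,-0.585,0,34, 0,0,0,0.85,-0.585,0,34, 0,0,0,0.85,-0.585,0,34, 0,0,0,0.85,-0.585,0,34, 0,0,0,0.85,-0.585,0,34, 0,0,0,0.7,-0.5,0,34, 0,0,0,0.52,-0.35,0,34]' >/dev/null
python3 g.py 470.5 107.2 13 6.5
python3 -m pendant '[0,0,0,0,0,0.3,34, 0,0,0,0,0,0.7,34, 0,0,0,0,0,0.7,34, 0,0,0,0,0,0.7,34, 0,0,0,0,0,0.7,34, 0,0,0,0,0,0.6,34, 0,0,0,0,0,0.5,34, 0,0,0,0,0,0.2,34, 0,0,0,0,0,0.2,34, 0,0,0,0,0,0.2,34, 0,0,0,0,0,0.2,34, 0,0,0,0,0,0,34]'|grep -E 'eef|grip|ft|time';python3 g.py 470.5 107.2 9.2 6.5
```

```text
turn [-0.02 -0.    0.  ] shift [-0.06  0.1   5.01] pos [467.8 108.3 138.3] q [ 0.05  0.17 -0.27  1.13  0.    1.51]
time_s: 23.35
eef_pos: [469.8, 107.2, 13.6]
ft_force: [0.1, 0.2, -1.7]
grip_width: 41.6
turn [-0.01 -0.    0.  ] shift [-0.    0.03  0.18] pos [469.8 107.2  13.6] q [ 0.05  0.29 -0.47  0.81 -0.    1.51]
```

```bash
python3 -m pendant '[0,0,0,0,0,0.06,34, 0,0,0,0,0,0.06,34, 0,0,0,0,0,0.04,34, 0,0,0,0,0,0.01,34, 0,0,0,0,0,0,34]'|grep -E 'eef|ft'
python3 -m pendant '[0,0,0,0,0,0,44, 0,0,0,0,0,0,50, 0,0,0,0,0,0,62, 0,0,0,0,0,0,72, 0,0,0,0,0,-0.3,80, 0,0,0,0,0,-0.9,80, 0,0,0,0,0,-1,80, 0,0,0,0,0,-1,80, 0,0,0,0,0,-1,80, 0,0,0,0,0,-0.9,80, 0,0,0.38,0,0,0,80]'|grep -E 'eef|time'
python3 g.py 654.8 -168 26 4.6
```

```text
eef_pos: [470.0, 107.3, 9.8]
ft_force: [-0.0, -0.0, -1.1]
time_s: 24.95
eef_pos: [471.5, 107.4, 140.8]
turn [0.06 0.   0.  ] shift [-11.57   6.43   4.59] pos [471.5 107.4 140.8] q [ 0.05  0.17 -0.26  1.13  0.    1.54]
```

```bash
python3 -m pendant '[0,0,0,-0.5,0.28,0,80, 0,0,0,-0.8,0.44,0,80, 0,0,0,-0.9,0.5,0,80, 0,0,0,-0.9,0.5,0,80, 0,0,0,-0.9,0.5,0,80, 0,0,0,-0.9,0.5,0,80, 0,0,0,-0.9,0.5,0,80, 0,0,0,-0.9,0.5,0,80, 0,0,0,-0.9,0.5,0,80, 0,0,0,-0.9,0.5,0,80, 0,0,0,-0.9,0.5,0,80, 0,0,0,-0.9,0.5,0,80]' >/dev/null
python3 -m pendant '[0,0,0,-0.8,0.45,0,80, 0,0,0,-0.47,0.26,0,80, 0,0,0,0,0,0.6,75, 0,0,0,0,0,0.9,70, 0,0,0,0,0,0.9,70, 0,0,0,0,0,0,70]' >/dev/null
python3 g.py 654.8 -168 26 4.6
python3 -m pendant '[0,0,0,0,0,0.9,70, 0,0,0,0,0,0.7,70, 0,0,0,0,0,0.3,68, 0,0,0,0,0,0.2,66, 0,0,0,0,0,0.05,66, 0,0,0,0,0,0,66]'|grep -E 'eef|ft'
python3 -m pendant '[0,0,0,0,0,0,58, 0,0,0,0,0,0,53, 0,0,0,0,0,0,48, 0,0,0,0,0,0,44, 0,0,0,0,0,0,44, 0,0,0,0,0,0,44]' 40; python3 - <<'E'
from h import *
s=read_camera("side");cv2.imwrite("pics/s8.png",cv2.convertScaleAbs(cv2.resize(s["frame"][150:400,230:450],None,fx=3,fy=2.4,interpolation=cv2.INTER_CUBIC),alpha=2.5))
E
```

```text
turn [-0.06 -0.03  0.01] shift [-0.02  0.13  1.92] pos [ 651.6 -167.8   74. ] q [-0.38  0.53  0.11  1.15 -0.    1.11]
eef_pos: [653.8, -168.3, 24.3]
ft_force: [-0.4, -0.5, -0.3]
time_s: 27.95
eef_pos: [653.9, -168.3, 24.6]
orientation: [[-0.08, 0.997, 0.001], [0.997, 0.08, -0.001], [-0.001, 0.001, -1.0]]
ft_force: [-0.6, -0.3, 5.6]
grip_width: 50.0
grasp_force: 41.1
```

View pics/s8.png

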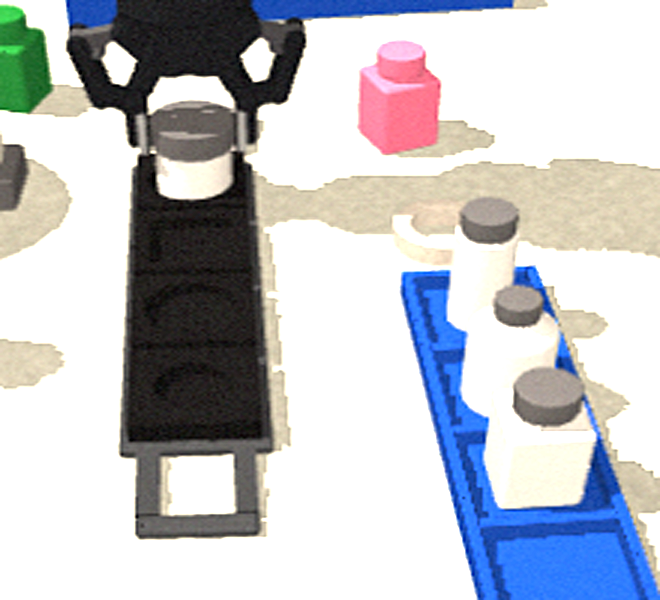

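Three are standing in place: (485,265), (510,350) and (540,440). The pads are on the pot cap. Lifting it.

```bash
python3 -m pendant '[0,0,0,0,0,-0.2,44, 0,0,0,0,0,-0.4,44, 0,0,0,0,0,-0.7,44, 0,0,0,0,0,-0.8,44, 0,0,0,0,0,-0.8,44, 0,0,0,0,0,-0.8,44, 0,0,0,0,0,-0.8,44, 0,0,-0.38,0,0,-0.6,44, 0,0,0,0,0,0,44]'|grep -E 'eef|grip|ft'; python3 g.py 462.4 178.7 20 6.5
```

```text
eef_pos: [654.4, -168.4, 153.9]
ft_force: [0.1, -1.4, -0.8]
grip_width: 50.7
turn [0.04 0.02 0.01] shift [14.66 -6.06  5.36] pos [ 654.4 -168.4  153.9] q [-0.38  0.49  0.25  1.32  0.    1.08]
```

```bash
python3 -m pendant '[0,0,0,0.4,-0.17,0,44, 0,0,0,0.7,-0.29,0,44, 0,0,0,0.9,-0.37,0,44, 0,0,0,0.9,-0.37,0,44, 0,0,0,0.9,-0.37,0,44, 0,0,0,0.9,-0.37,0,44, 0,0,0,0.9,-0.37,0,44, 0,0,0,0.9,-0.37,0,44, 0,0,0,0.9,-0.37,0,44, 0,0,0,0.9,-0.37,0,44, 0,0,0,0.9,-0.37,0,44, 0,0,0,0.9,-0.37,0,44]' >/dev/null
python3 -m pendant '[0,0,0,0.9,-0.37,0,44, 0,0,0,0.9,-0.37,0,44, 0,0,0,0.9,-0.37,0,44, 0,0,0,0.8,-0.34,0,44, 0,0,0,0.6,-0.25,0,44, 0,0,0,0.46,-0.2,0,44, 0,0,0,0,0,0,44]' >/dev/null
python3 g.py 462.4 178.7 20 6.5
python3 -m pendant '[0,0,0,0,0,0.3,44, 0,0,0,0,0,0.7,44, 0,0,0,0,0,0.7,44, 0,0,0,0,0,0.7,44, 0,0,0,0,0,0.7,44, 0,0,0,0,0,0.7,44, 0,0,0,0,0,0.5,44, 0,0,0,0,0,0.3,44, 0,0,0,0,0,0.2,44, 0,0,0,0,0,0.2,44, 0,0,0,0,0,0.2,44, 0,0,0,0,0,0,44]'|grep -E 'eef|grip|ft|time';python3 g.py 462.4 178.7 16.6 6.5
```

```text
turn [-0.01 -0.    0.02] shift [-0.06  0.1   5.22] pos [459.9 179.8 150.5] q [ 0.2   0.19 -0.22  1.17  0.    1.66]
time_s: 32.0
eef_pos: [461.2, 178.8, 20.7]
ft_force: [0.4, 0.1, -1.1]
grip_width: 50.5
turn [-0.  0.  0.] shift [-0.01  0.05  0.16] pos [461.2 178.8  20.7] q [ 0.2   0.3  -0.43  0.84 -0.    1.66]
```

```bash
python3 -m pendant '[0,0,0,0,0,0.06,44, 0,0,0,0,0,0.06,44, 0,0,0,0,0,0.04,44, 0,0,0,0,0,0,44]'|grep -E 'eef|ft'
python3 -m pendant '[0,0,0,0,0,0,54, 0,0,0,0,0,0,60, 0,0,0,0,0,0,70, 0,0,0,0,0,0,78, 0,0,0,0,0,-0.3,80, 0,0,0,0,0,-0.9,80, 0,0,0,0,0,-1,80, 0,0,0,0,0,-1,80, 0,0,0,0,0,-1,80, 0,0,0,0,0,-0.8,80, 0,0,0,0,0,0,80]' >/dev/null
python3 -m pendant '[0,0,0,0.5,0,-0.5,80, 0,0,0,0.9,0,0,80, 0,0,0,0.9,0,0,80, 0,0,0,0.9,0,0,80, 0,0,0,0.9,0,0,80, 0,0,0,0.9,0,0,80, 0,0,0,0.9,0,0,80, 0,0,0,0.5,0,0,80, 0,0,0,0,0,0,80, 0,0,0,0,0,0,80, 0,0,0,0,0,0,80]'|grep -E 'eef|time'
python3 - <<'E'
from h import *
s=read_camera("side");t=read_camera("top")
a=cv2.resize(t["frame"][260:360,130:350],(700,318));b=s["frame"][200:470,330:480]
b=cv2.resize(b,(150,318-48));o=np.zeros((590,700,3),np.uint8);o[:318]=a;o[319:319+270,:300]=cv2.resize(b,(300,270))
cv2.imwrite("pics/fin.png",cv2.convertScaleAbs(o,alpha=1.8))
E
```

```text
eef_pos: [461.4, 178.8, 17.0]
ft_force: [0.6, -0.6, -0.9]
time_s: 34.6
eef_pos: [443.3, 337.0, 154.5]
```

View pics/fin.png

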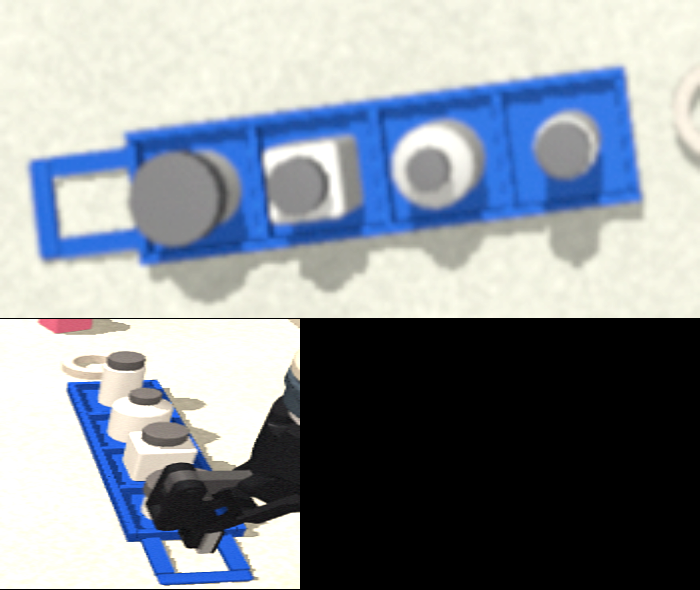

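Top view shows all four in their compartments: pot (177,198) nearest the tab, then square, flask and vial. I'll check the numbers, then hand in.

```bash
python3 - <<'E'
from h import *
c=read_camera("top");ok=True
for p,z,t in(((177,198),72,(462.4,178.7)),((298,186),92,(470.5,107.2)),((429,170),94,(478.7,35.6)),((566,148),102,(486.9,-35.9))):
    w=plane(c,[np.array(p)/3.18+[130,260]],z)[0][:2];e=w-t;print(e.round(1));ok&=bool(abs(e).max()<10)
if ok:print(finish_job())
E
```

```text
[-0.1 -2.9]
[-0.7 -2.9]
[-1.1 -2.2]
[ 1.7 -4.4]
the job is handed in; nothing more can be done
None
```

I moved all four containers into the carrier in reverse order and handed the job in at about 35 s; the last camera check put each upright within 5 mm of its compartment centre, and no verdict was returned.

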